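# Clear the jammed lid chute and close the truffle tub

## Robot

A 6-joint arm with a two-finger parallel gripper is mounted at the origin on the work surface. World frame = base frame: x ahead of the robot, y to its left, z up, the work surface at z = 0. Lengths are in m, angles in rad, forces in N, time in s.
With the tool pointing down it reaches from about 0.225 to 0.725 m from the base axis. Payload 3.1 kg.
Tool frame: the origin (TCP) lies between the finger pads; the fingertips stand 14 mm ahead of it and the grasp point (between the pads) lies 5 mm behind it (tip_extent is the distance from the TCP to the fingertips, in m); z points along the fingers, y is the line along which they close (so a half turn about z gives the same grasp; the last joint's range is limited). The gripper opens to 85 mm and grips with 20 to 120 N. Pads are 22 mm wide; open, the fingers measure 114 mm over their backs; the gripper's body (76 mm by 85 mm) begins 54 mm behind the grasp point. The pads swing forward as they close: fully open they stand 13 mm farther back than shut.
Start: joints at [-1.244, 0.048, 0.099, 1.622, 0, 1.443], TCP at [0.231, -0.472, 0.245] pointing down, gripper open.
Joint ranges: [-2.91, 2.91], [-0.99, 1.94], [-1.21, 1.42], [-2.12, 2.29], [-1.49, 1.47], [-3.14, 3.14]. Speed limits (rad/s): [2.79, 2.79, 3.14, 3.14, 3.14, 3.14].

## Interface

Orientations are given as [roll, pitch, yaw] about the fixed x, y, z axes, in that order (R = Rz(yaw) Ry(pitch) Rx(roll)).
In Python, from plant import state, snapshot, camera_model, finish_job, tip_extent gives the robot as it stands.
- The arm moves only by the tool move_arm, never from a script. Its argument "steps" is a list of rows, each a list of 3 entries, a list of its own where there are three numbers: the opening, from 0 (shut) to 1 (fully open), then the shift along the tool's x, y, z in cm, then the turn about the tool's z in degrees. In form: [[claw, [tx, ty, tz], twist], ...]. A call has exactly 10 rows; each row shifts and turns the commanded pose from where the row before left it, along the tool's axes as they then stand; what a row does not reach is not made up. A row lasts 1/10 s, in which the tool goes at most 50 mm and 8.59 degrees, less where a joint would pass 70% of its speed; a pose out of reach is approached as far as the arm can. A call is refused whole if a number of a shift passes 5 or a number of a turn 8.59, either way. A call with a gripper value outside its range is refused whole. The fingers move at their own pace and stop on an object; "grip_force" is the grip in N (left out, the last holds). Time passes only in rows, so rows that do not move let the fingers close, or fill a call up. It gives the time, the measured TCP pose, the force, the opening and the grip force at its end, in the units of the state.
- state(): the state, without advancing time (a new reading comes with each control period).
- snapshot(name): name is "scene" or "top"; returns (picture, depth): 384x512x3 uint8, red, green, blue; 384x512 float32, m along the optical axis (not along the pixel's ray), 0 where there is no reading.
- camera_model(name): a dict with "fx", "fy", "cx", "cy" (pixels), "world_to_cam" (4x4, takes a point from world to camera coordinates). Camera axes: x right, y down, z forward; pixel columns grow to the right and rows downward; lengths in m; the calibration is good to about 2 mm. A picture is of the moment at which its call begins. camera_model takes no time and is no camera call.
- finish_job(): hands the job in; it is judged then, once.
The state is a dict: "clock": time; "joint_positions": joint angles; "qd": joint speeds; "joint_torque": joint torques, N m; "eef_pos": TCP position; "orientation": TCP orientation; "contact_force": force on the tool from outside, world axes, zero at the start; "ft_torque": the same for the moment, N m; "width": opening from 0.0 (shut) to 1.0 (fully open); "gripper_force": force on a finger pad.
Only numpy, scipy, OpenCV 4.12 (cv2) and the standard library are available. Lean on these libraries where they do the work, as an engineer would, in place of code of your own. Each camera call takes 0.05 s, during which the arm holds its last target. There are 200 camera calls.

## Task

A red tub lid is standing on edge, stuck across the narrow lid chute under its two blue lips. Push it back up the chute until it is clear of the lips, lift it out, lay it flat on the green cutting board with its panel side up and let go, then pick it up again, now lying flat, and snap it fully down onto the white tub of truffles. Do not disturb the tray of truffles, the jar or the spatula.

Things in the scene. Friction and masses are not known exactly. Their poses are not given: they have to be found in the camera images.
- lid_center (a point): Centre of the loose rigid red plastic lid, 150 x 66 x 26 mm, about 0.12 kg. x axis: its 150 mm length; y: its 66 mm width; z: out of the closed panel (red with a white inset), the top when it is on the tub. It starts standing on a long edge across the chute: x across the chute, y up, panel facing up the slope, underside facing down the slope. Either way round fits the tub.
- lid_underside (a point): Middle of the lid's underside, 13 mm from lid_center; axes as lid_center. The underside is flat overall: a 4 mm thick skirt all round and, level with its edge, a white plug 120 x 42 mm. Between them an open groove, 20 mm deep, takes the tub's rim with about 2 mm of play each way. Left standing on the slope it stays; pushed higher than about 35 mm above its lower edge it may tip over.
- chute: Fixed steel lid chute, open at both ends and on top; origin on the table under its middle. y axis across it; its floor climbs at 8 degrees (0.14 rad) towards its own +x. Along the slope, 0 being the point throat: white shoulder blocks from -90 to 0 mm leave a throat 106 mm wide; from 0 to +150 mm it is 170 mm wide inside. Above the lips' end its side walls are 45 mm high.
- throat (a point): Point on the middle of the chute's sloping floor, in line with the shoulders' up-slope faces, 35 mm above the table; axes as chute (level, not tilted with the slope). The lid starts standing on the floor with its underside 3 to 11 mm up-slope from here.
- lip_end (a point): Middle of the chute at the up-slope end and upper face of the two blue hold-down lips; axes as chute. The lips run along both sides from -90 to +42 mm along the slope, 70 to 74 mm above the floor, leaving a gap 100 mm wide down the middle. The standing lid (66 mm high) has its ends under them and can be lifted only when all of it is up-slope of this point.
- tub: Fixed white tub, open on top, holding truffles, in a blue packing nest (200 x 110 x 8 mm); origin on the table under its centre. x axis along its 134 mm length, y along its 54 mm width (outside sizes), walls 3 mm.
- tub_rim (a point): Centre of the tub's mouth at rim height, 78 mm above the table; axes as tub. Below the rim a red sprung tab on each short end snaps over a bead inside the lid's short skirts. Put on panel up, length along the tub's, the lid first rests on the tabs 5 to 10 mm too high and must then be pressed down with about 6 to 10 N.
- lid_home (a point): Where lid_center is when the lid is fully home: 7 mm below the rim (underside 20 mm below the rim, rim touching the panel from beneath); axes as tub.
- board_top (a point): Centre of the upper face of the fixed green cutting board, 160 mm along its x axis by 170 mm along its y axis, top 12 mm above the table.
- truffle_tray: Bystander: aluminium tray of truffles, 170 x 340 x 30 mm, on the far side of the table; origin under its centre.
- jar: Bystander: jar 68 mm in diameter, 100 mm high, on the far side of the table; origin under its centre.
- spatula: Bystander: spatula with a wooden handle and steel blade, about 200 mm long lying flat on the near side of the table, lying along its own x axis; origin under its middle.
Things that resemble listed ones, but are neither listed nor needed, are in the scene too. There is more than one size of the tub; the job needs the middle-sized.

How it is judged:
By the outcome, as a careful person would: the job done as asked, in the order asked, and still so for the second after the job is handed in, with the robot touching nothing.
It also fails if it takes over 72 s, if anything falls off the work surface, if the arm or the gripper's body presses on something with over 40 N, if the wrist force passes 120 N, or if a joint passes its speed limit or range.

## Working session

There is one attempt and no reset: what is moved stays moved. The work goes in short steps, Python scripts to look and compute and a tool call to move; the robot and the scene stay as the last step left them, time stands still between calls to the robot, and variables do not carry over. Pictures are saved under pics/ and viewed, at most 10 in all, crops included, and the job is handed in when it is done.

Besides the shell and the picture viewer there is one more tool, called after "Request:" as name(argument=value, ...), one argument or row to a line, values as JSON. move_arm: Moves the arm, as the interface text tells. Its arguments: {"type":"object","properties":{"steps":{"type":"array","items":{"type":"array"}},"grip_force":{"type":"number"}},"required":["steps"]}

```bash
ls; mkdir -p pics; python3 - <<'E'
from plant import *
import cv2, numpy as np
for n in ("scene","top"):
    p,d=snapshot(n); cv2.imwrite(f"pics/{n}0.png",p[:,:,::-1]); np.savez(f"{n}0.npz",p=p,d=d)
    c=camera_model(n); W=np.array(c["world_to_cam"]); print(n,c["fx"],c["cx"],c["cy"],(-W[:3,:3].T@W[:3,3]).round(3),W[:3,:3].round(3).tolist(),(d>0).mean())
s=state(); print(s["eef_pos"],s["orientation"],s["clock"],s["contact_force"])
E
```

```text
pics
scene 436.98424817450575 262.4197348639568 192.21716987647645 [1.169 0.725 1.19 ] [[-0.692, 0.722, -0.001], [0.57, 0.545, -0.615], [-0.444, -0.426, -0.788]] 0.9960835774739584
top 464.30849548139406 257.006207256465 184.8436791710406 [0.326 0.127 1.672] [[0.009, -1.0, -0.003], [-0.99, -0.008, -0.14], [0.14, 0.005, -0.99]] 0.9959716796875
[ 0.23043013 -0.4711212   0.24420331] [-3.13941151e+00 -2.95792464e-04  4.54770266e-01] 0.1 [-1.02651663 -0.44747769 -0.22295588]
```

View pics/top0.png

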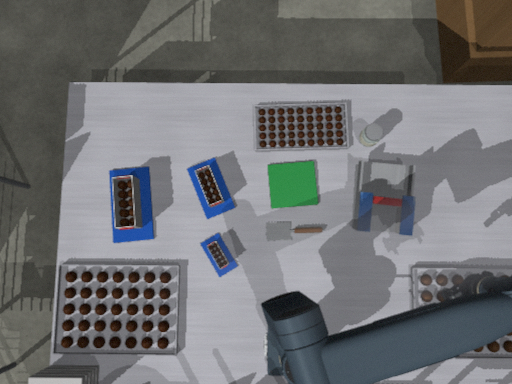

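View pics/scene0.png

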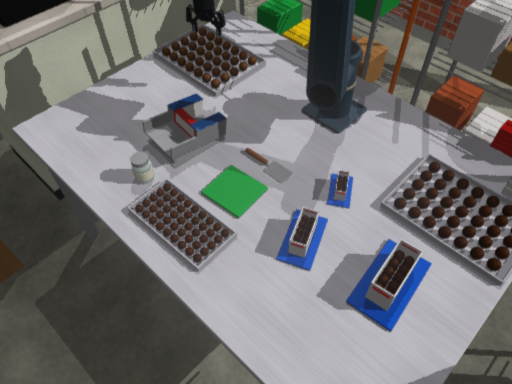

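Top view: the tubs are large (124,203), middle (210,185) and small (219,255), so by size the middle one is (210,185). The lid is at (386,200) in the chute (386,195), which climbs away from the robot. The board is at (293,184). I'll measure these and confirm in a crop.

```bash
cat > h.py <<'E'
import numpy as np, cv2
from plant import camera_model
def cloud(n,d):
    c=camera_model(n); W=np.array(c["world_to_cam"]); v,u=np.mgrid[:384,:512]
    P=np.stack([(u-c["cx"])/c["fx"]*d,(v-c["cy"])/c["fy"]*d,d],-1)
    return (P-W[:3,3])@W[:3,:3]
def masks(p):
    h=cv2.cvtColor(p,cv2.COLOR_RGB2HSV); H,S,V=h[...,0].astype(int),h[...,1],h[...,2]
    return dict(red=((H<8)|(H>172))&(S>150)&(V>60),blue=(H>100)&(H<125)&(S>130)&(V>50),green=(H>50)&(H<75)&(S>130))
def box(n,p):
    return lambda u0,u1,v0,v1:(slice(v0,v1),slice(u0,u1))
def rect(xy):
    (c,s,a)=cv2.minAreaRect((xy*1000).astype(np.float32)); return np.round(c,1),np.round(s,1),round(a,1)
E
python3 - <<'E'
from h import *
T=np.load("top0.npz");p,d=T["p"],T["d"];X=cloud("top",d);M=masks(p)
def sel(m,u0,u1,v0,v1,zlo,zhi):
    b=np.zeros_like(m);b[v0:v1,u0:u1]=1;b&=m&(X[...,2]>zlo)&(X[...,2]<zhi);q=X[b];return q
for nm,a in dict(board=("green",250,340,140,230,0,.05),nestM=("blue",180,240,150,222,-.01,.03),nestS=("blue",195,245,225,280,-.01,.03),nestL=("blue",100,160,160,250,-.01,.03),
  lipL=("blue",345,380,180,245,.06,.2),lipR=("blue",393,425,180,245,.06,.2),lid=("red",360,410,185,215,.03,.2)).items():
    q=sel(M[a[0]],*a[1:]); print(nm,len(q),rect(q[:,:2]),"z",np.percentile(q[:,2],[5,50,95]).round(4))
A=np.ones_like(d,bool)
for nm,a in dict(rimM=(185,237,155,220,.07,.09),rimS=(200,240,230,280,.03,.15),rimL=(105,150,165,240,.03,.2),walls=(345,425,150,245,.03,.2)).items():
    q=sel(A,*a); print(nm,len(q),rect(q[:,:2]),np.percentile(q[:,2],[5,50,95,99]).round(4))
print("table z",np.median(X[100:140,150:240,2]))
# chute: z map rows at cols
for v in range(155,240,5): print(v,[tuple((X[v,u]*1000).astype(int)) for u in (359,370,386,402,412)])
a=cv2.resize(p[145:285,95:245],None,fx=4,fy=4,interpolation=2);cv2.imwrite("pics/crop1.png",a[:,:,::-1])
a=cv2.resize(p[150:245,340:435],None,fx=6,fy=6,interpolation=2);cv2.imwrite("pics/crop2.png",a[:,:,::-1])
E
```

```text
board 1958 (array([566.2,   6.3]), array([158.2, 166.4]), 5.6) z [0.0068 0.0131 0.0196]
nestM 906 (array([551. , 303.2]), array([198.6, 108.7]), 23.0) z [0.0021 0.0085 0.0154]
nestS 436 (array([311.4, 269.8]), array([135.6,  73.3]), 31.5) z [-0.0003  0.006   0.0122]
nestL 1373 (array([489.2, 589.4]), array([262. , 148.1]), 6.1) z [0.0042 0.0109 0.017 ]
lipL 160 (array([ 495.9, -234.3]), array([53.8, 41.6]), 0.8) z [0.1055 0.1113 0.1183]Traceback (most recent call last):
  File "<stdin>", line 7, in <module>
    return _quantile_unchecked(
        a, q, axis, out, overwrite_input, method, keepdims, weights)
    return _ureduce(a,
                    func=_quantile_ureduce_func,
    ...<5 lines>...
                    overwrite_input=overwrite_input,
                    method=method)
    r = func(a, **kwargs)
    result = _quantile(arr,
                       quantiles=q,
    ...<2 lines>...
                       out=out,
                       weights=wgt)
    slices_having_nans = np.isnan(arr[-1, ...])
                                  ~~~^^^^^^^^^
IndexError: index -1 is out of bounds for axis 0 with size 0
```

```bash
cat h.py | sed -i '/def box/,+1d' h.py; python3 - <<'E'
from h import *
T=np.load("top0.npz");p,d=T["p"],T["d"];X=cloud("top",d);M=masks(p)
h=cv2.cvtColor(p,cv2.COLOR_RGB2HSV); print("lipL",h[212,364],"lipR",h[215,407], "lid",h[201,386],h[199,378])
M["blue2"]=(h[...,0]>98)&(h[...,0]<128)&(h[...,1]>90)
A=np.ones_like(d,bool)
def sel(m,u0,u1,v0,v1,zlo,zhi):
    b=np.zeros_like(m);b[v0:v1,u0:u1]=1;return X[b&m&(X[...,2]>zlo)&(X[...,2]<zhi)]
for nm,m,*a in [("lipL",M["blue2"],345,382,180,245,.09,.15),("lipR",M["blue2"],392,425,180,245,.09,.15),("lid",M["red"],360,415,185,215,.06,.2),
  ("rimM",A,185,237,155,220,.07,.095),("rimS",A,200,240,230,280,.03,.15),("rimL",A,105,150,165,240,.03,.2)]:
    q=sel(m,*a); print(nm,len(q), *( (rect(q[:,:2]),np.percentile(q[:,2],[5,50,95,99]).round(4),q[:,:2].mean(0).round(4)) if len(q) else ()))
print("table z",np.median(X[100:140,150:240,2]))
for v in range(155,242,5): print(v,[tuple((X[v,u]*1000).astype(int).tolist()) for u in (358,370,386,400,407,412)])
a=cv2.resize(p[145:285,95:245],None,fx=4,fy=4,interpolation=2);cv2.imwrite("pics/crop1.png",a[:,:,::-1])
a=cv2.resize(p[150:245,340:435],None,fx=6,fy=6,interpolation=2);cv2.imwrite("pics/crop2.png",a[:,:,::-1])
E
```

```text
lipL [110 115 111] lipR [112  65  86] lid [179 138  98] [  0 172 145]
lipL 267 (array([ 483.4, -231.2]), array([40.9, 86.4]), 84.5) [0.1021 0.1097 0.1177 0.1199] [ 0.4899 -0.2306]
lipR 271 (array([ 449.8, -373.1]), array([ 41.6, 128.6]), 85.3) [0.0945 0.1028 0.1153 0.1208] [ 0.437  -0.3735]
lid 45 (array([ 502., -276.]), array([17. , 34.4]), 1.3) [0.1001 0.1049 0.1106 0.1118] [ 0.503  -0.2742]
rimM 116 (array([551.6, 301.3]), array([139.2,  54. ]), 23.3) [0.0712 0.0772 0.0837 0.0858] [0.5489 0.3004]
rimS 238 (array([313. , 267.7]), array([97.1, 37.7]), 31.5) [0.0316 0.0379 0.0572 0.0607] [0.3125 0.2674]
rimL 1316 (array([489.6, 585.9]), array([185.5,  74.6]), 6.7) [0.0381 0.0686 0.1045 0.1081] [0.4903 0.5871]
table z 0.0005922372342149864
155 [(676, -233, 4), (677, -278, 0), (677, -336, 2), (677, -387, 4), (677, -412, 3), (678, -432, 0)]
160 [(659, -235, -4), (657, -277, 3), (659, -337, -1), (660, -389, -4), (660, -413, -1), (658, -429, 7)]
165 [(638, -232, 4), (628, -262, 60), (629, -320, 56), (630, -369, 55), (630, -393, 58), (625, -402, 85)]
170 [(612, -222, 51), (612, -264, 51), 
[... 875 characters left out ...]
2, 32), (468, -354, 87), (466, -371, 110), (466, -390, 105)]
215 [(449, -210, 92), (448, -247, 106), (454, -321, 34), (451, -356, 80), (450, -373, 103), (450, -390, 103)]
220 [(432, -208, 96), (432, -248, 102), (437, -322, 27), (434, -354, 83), (433, -371, 105), (433, -390, 100)]
225 [(415, -208, 97), (415, -247, 101), (419, -321, 29), (416, -351, 93), (416, -370, 106), (416, -391, 95)]
230 [(402, -228, 0), (403, -270, 3), (402, -321, 25), (399, -350, 93), (399, -371, 102), (400, -390, 96)]
235 [(385, -229, -3), (385, -271, 0), (385, -327, 3), (386, -376, 5), (386, -402, 4), (386, -421, 0)]
240 [(367, -228, -4), (367, -269, 6), (368, -328, 0), (368, -378, -1), (368, -402, 0), (368, -419, 3)]
```

View pics/crop1.png

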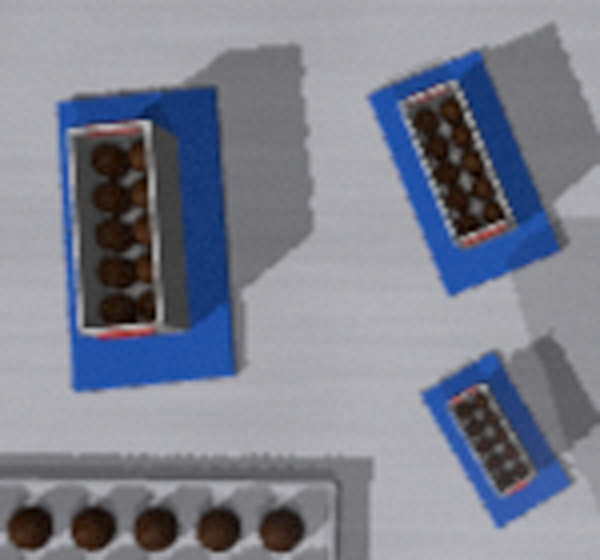

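View pics/crop2.png

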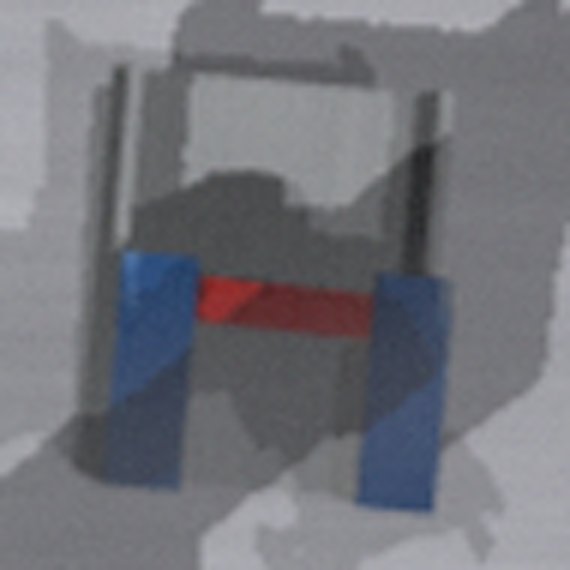

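The crops show the middle tub (crop1 (458,165)). Its nest measures 199x109 mm and its rim sits at 77 mm, which matches the description. The lid is the red bar at crop2 (285,308), roughly 7 mm up from the throat. The chute axis yaws about -4.8°. I'm moving above the lid, with the fingers set to straddle it along the slope.

Request:
move_arm(
  steps=[
    [0.6, [4.54, -0.42, 0], 0],
    [0.6, [4.54, -0.42, 0], 0],
    [0.6, [4.54, -0.42, 0], 0],
    [0.6, [4.54, -0.42, 0], 0],
    [0.6, [4.54, -0.42, 0], 0],
    [0.6, [4.54, -0.42, 0], 0],
    [0.6, [4.54, -0.42, 0], 0],
    [0.6, [0, 0, 0], -8.5],
    [0.6, [0, 0, 0], -8.5],
    [0.6, [0, 0, 0], -8.5],
  ],
  grip_force=20,
)

```text
clock: 1.1
eef_pos: [0.5035, -0.3048, 0.2443]
orientation: [-3.14, 0.0, 0.907]
contact_force: [0.6, 0.8, -0.0]
width: 0.598
gripper_force: 0.0
```

Request:
move_arm(
  steps=[
    [0.6, [0, 0, 0], -8.5],
    [0.6, [0, 0, 0], -8.5],
    [0.6, [0, 0, 0], -8.5],
    [0.6, [0, 0, 0], -8.1],
    [0.6, [0, 0, 0], 0],
    [0.6, [0, 0, 0], 0],
    [0.6, [0, 0, 0], 0],
    [0.6, [0, 0, 0], 0],
    [0.6, [0, 0, 0], 0],
    [0.6, [0, 0, 0], 0],
  ],
)

```text
clock: 2.1
eef_pos: [0.5032, -0.3056, 0.2453]
orientation: [3.142, 0.0, 1.486]
contact_force: [0.1, -0.3, 0.5]
width: 0.596
gripper_force: 0.0
```

```bash
cat >> h.py <<'E'
from scipy.spatial.transform import Rotation as Ro
def rel(t,yaw):
    "shift in tool axes (cm) and twist (deg) from the measured pose to world point t (m), yaw (deg)"
    from plant import state
    s=state(); R=Ro.from_euler("xyz",s["orientation"]); y=np.degrees(s["orientation"][2])
    print("at",np.round(s["eef_pos"],4),"rpy",np.round(np.degrees(s["orientation"]),2),"w",round(s["width"],3),"F",np.round(s["contact_force"],1),"t",s["clock"])
    print("shift cm",np.round(R.inv().apply(np.array(t)-s["eef_pos"])*100,2),"twist",round(-((yaw-y+180)%360-180),2))
E
python3 - <<'E'
from h import *
from plant import tip_extent
print(tip_extent if not callable(tip_extent) else tip_extent())
rel([.503,-.3052,.074],85.2)
E
```

```text
0.014
at [ 0.5032 -0.3056  0.2453] rpy [180.     0.    85.13] w 0.596 F [ 0.1 -0.3  0.5] t 2.1
shift cm [ 0.04 -0.02 17.13] twist -0.07
```

Request:
move_arm(
  steps=[
    [0.6, [0, 0, 3], 0],
    [0.6, [0, 0, 3], 0],
    [0.6, [0, 0, 3], 0],
    [0.6, [0, 0, 2], 0],
    [0.6, [0, 0, 1], 0],
    [0.6, [0, 0, 1], 0],
    [0.6, [0, 0, 0.5], 0],
    [0.6, [0, 0, 0.5], 0],
    [0.6, [0, 0, 0], 0],
    [0.6, [0, 0, 0], 0],
  ],
)

```text
clock: 3.1
eef_pos: [0.5036, -0.3059, 0.1061]
orientation: [3.14, 0.001, 1.486]
contact_force: [0.5, -0.3, 0.5]
width: 0.601
gripper_force: 0.0
```

```bash
python3 - <<'E'
from h import *
from plant import snapshot
p,d=snapshot("scene"); c=p[70:190,120:260]; cv2.imwrite("pics/s1.png",cv2.resize(c,None,fx=5,fy=5,interpolation=2)[:,:,::-1])
E
```

```text
(no output)
```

View pics/s1.png

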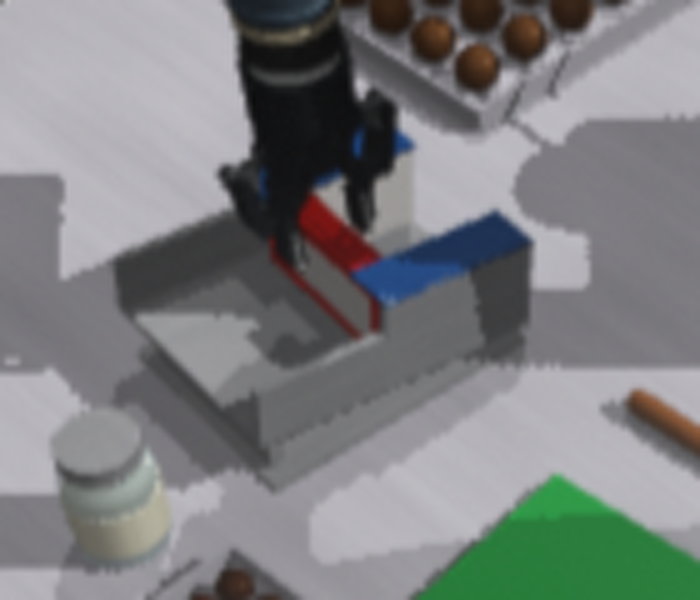

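Fingers straddle the lid (crop: panel side finger (290,240), other finger (360,200)) with clearance on both sides. Next I lower, then close gently.

Request:
move_arm(
  steps=[
    [0.6, [0, 0, 1], 0],
    [0.6, [0, 0, 1], 0],
    [0.6, [0, 0, 1], 0],
    [0.6, [0, 0, 0.2], 0],
    [0.6, [0, 0, 0], 0],
    [0.5, [0, 0, 0], 0],
    [0.45, [0, 0, 0], 0],
    [0.42, [0, 0, 0], 0],
    [0.4, [0, 0, 0], 0],
    [0.4, [0, 0, 0], 0],
  ],
)

```text
clock: 4.15
eef_pos: [0.5032, -0.3058, 0.0736]
orientation: [3.142, 0.0, 1.486]
contact_force: [-1.0, -0.7, 1.1]
width: 0.401
gripper_force: 0.5
```

Request:
move_arm(
  steps=[
    [0.38, [0, 0, 0], 0],
    [0.36, [0, 0, 0], 0],
    [0.34, [0, 0, 0], 0],
    [0.32, [0, 0, 0], 0],
    [0.3, [0, 0, 0], 0],
    [0.28, [0, 0, 0], 0],
    [0.26, [0, 0, 0], 0],
    [0.24, [0, 0, 0], 0],
    [0.2, [0, 0, 0], 0],
    [0.2, [0, 0, 0], 0],
  ],
  grip_force=20,
)

```text
clock: 5.15
eef_pos: [0.5034, -0.3057, 0.0735]
orientation: [3.141, 0.0, 1.486]
contact_force: [0.6, 0.6, 0.6]
width: 0.302
gripper_force: 22.3
```

Request:
move_arm(
  steps=[
    [0.2, [0, 0.2, -0.028], 0],
    [0.2, [0, 0.3, -0.042], 0],
    [0.2, [0, 0.4, -0.056], 0],
    [0.2, [0, 0.5, -0.07], 0],
    [0.2, [0, 0.5, -0.07], 0],
    [0.2, [0, 0.5, -0.07], 0],
    [0.2, [0, 0.5, -0.07], 0],
    [0.2, [0, 0.6, -0.085], 0],
    [0.2, [0, 0.6, -0.085], 0],
    [0.2, [0, 0.6, -0.085], 0],
  ],
)

```text
clock: 6.15
eef_pos: [0.5506, -0.3097, 0.0801]
orientation: [3.142, 0.0, 1.486]
contact_force: [-2.8, -0.4, 4.5]
width: 0.304
gripper_force: 22.9
```

```bash
python3 - <<'E'
from h import *
from plant import snapshot
p,d=snapshot("scene"); c=p[70:190,120:260]; cv2.imwrite("pics/s2.png",cv2.resize(c,None,fx=5,fy=5,interpolation=2)[:,:,::-1])
rel([.6,-.3,.2],95.6)
E
```

```text
at [ 0.5517 -0.3098  0.0803] rpy [1.7989e+02 2.0000e-02 8.5180e+01] w 0.3 F [-2.4  0.4  4.8] t 6.2
shift cm [  1.38   4.75 -11.96] twist -10.42
```

View pics/s2.png

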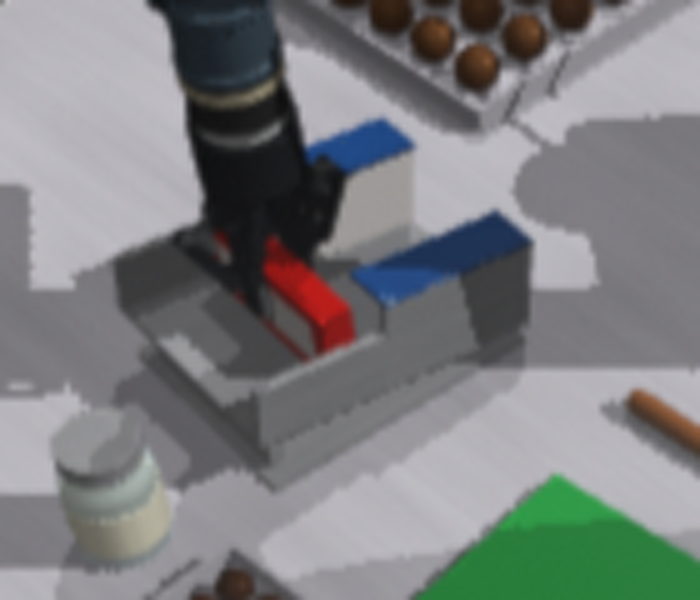

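The lid is clear of the lips: its edge at crop (330,330) is up-slope of the lip ends at (385,300). Lifting.

Request:
move_arm(
  steps=[
    [0.2, [0, 0.2, -0.3], 0],
    [0.2, [0, 0, -1], 0],
    [0.2, [0, 0, -2], 0],
    [0.2, [0, 0, -2], 0],
    [0.2, [0, 0, -2], 0],
    [0.2, [0, 0, -2], 0],
    [0.2, [0, 0, -2], 0],
    [0.2, [0, 0, 0], -5.2],
    [0.2, [0, 0, 0], -5.2],
    [0.2, [0, 0, 0], 0],
  ],
  grip_force=40,
)

```text
clock: 7.2
eef_pos: [0.5522, -0.3096, 0.1931]
orientation: [3.141, -0.0, 1.668]
contact_force: [0.1, -0.1, -2.3]
width: 0.302
gripper_force: 41.2
```

```bash
python3 - <<'E'
from h import *
rel([.612,.0108,.060],95.6)
E
```

```text
at [ 0.5522 -0.3096  0.1931] rpy [ 1.7996e+02 -1.0000e-02  9.5550e+01] w 0.302 F [ 0.1 -0.1 -2.3] t 7.2
shift cm [31.31  9.04 13.32] twist -0.05
```

Request:
move_arm(
  steps=[
    [0.2, [2.2, 0.6, 0], 0],
    [0.2, [3.5, 1, 0], 0],
    [0.2, [3.5, 1, 0], 0],
    [0.2, [3.6, 1, 0], 0],
    [0.2, [3.6, 1, 0], 0],
    [0.2, [3.6, 1, 0], 0],
    [0.2, [3.6, 1, 0], 0],
    [0.2, [3.5, 1, 0], 0],
    [0.2, [2.5, 0.8, 0], 0],
    [0.2, [1.7, 0.64, 0], 0],
  ],
)

```text
clock: 8.2
eef_pos: [0.6116, 0.0128, 0.1926]
orientation: [-3.141, -0.001, 1.668]
contact_force: [-0.0, 0.0, -2.0]
width: 0.299
gripper_force: 41.2
```

Request:
move_arm(
  steps=[
    [0.2, [0, 0, 2], 0],
    [0.2, [0, 0, 3], 0],
    [0.2, [0, 0, 3], 0],
    [0.2, [0, 0, 3], 0],
    [0.2, [0, 0, 1.3], 0],
    [0.2, [0, 0, 0.6], 0],
    [0.2, [0, 0, 0.4], 0],
    [0.2, [0, 0, 0.2], 0],
    [0.2, [0, 0, 0], 0],
    [0.2, [0, 0, 0], 0],
  ],
)

```text
clock: 9.2
eef_pos: [0.6127, 0.0104, 0.0594]
orientation: [3.139, 0.0, 1.668]
contact_force: [0.5, -0.2, -0.1]
width: 0.298
gripper_force: 41.2
```

```bash
python3 - <<'E'
from h import *
from plant import snapshot
rel([.612,.0108,.0466],95.6)
p,d=snapshot("scene"); c=p[100:230,150:310]; cv2.imwrite("pics/s3.png",cv2.resize(c,None,fx=4.5,fy=4.5,interpolation=2)[:,:,::-1])
E
```

```text
at [0.6127 0.0104 0.0594] rpy [1.7986e+02 3.0000e-02 9.5550e+01] w 0.298 F [ 0.5 -0.2 -0.1] t 9.2
shift cm [ 0.04 -0.07  1.28] twist -0.05
```

View pics/s3.png

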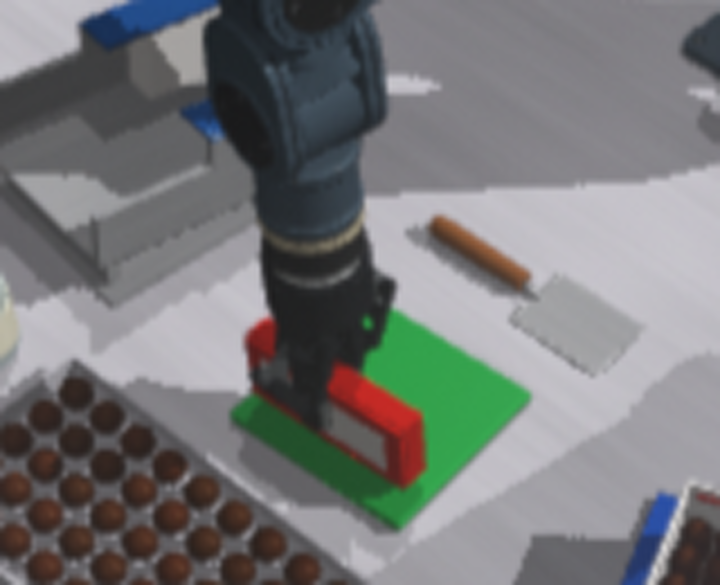

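The lid hangs upright over the board, panel side facing the far tray (crop (360,430)). Lowering it to contact.

Request:
move_arm(
  steps=[
    [0.2, [0, 0, 0.2], 0],
    [0.2, [0, 0, 0.2], 0],
    [0.2, [0, 0, 0.2], 0],
    [0.2, [0, 0, 0.1], 0],
    [0.2, [0, 0, 0.1], 0],
    [0.2, [0, 0, 0.1], 0],
    [0.2, [0, 0, 0.1], 0],
    [0.2, [0, 0, 0], 0],
    [0.2, [0, 0, 0], 0],
    [0.2, [0, 0, 0], 0],
  ],
)

```text
clock: 10.25
eef_pos: [0.6118, 0.0105, 0.048]
orientation: [3.141, 0.0, 1.668]
contact_force: [-0.1, 1.1, -1.1]
width: 0.299
gripper_force: 41.2
```

Request:
move_arm(
  steps=[
    [0.2, [0, 0, 0.05], 0],
    [0.2, [0, 0, 0.05], 0],
    [0.2, [0, 0, 0.05], 0],
    [0.2, [0, 0, 0.05], 0],
    [0.2, [0, 0, 0], 0],
    [0.2, [0, 0, 0], 0],
    [0.2, [0, 0, 0], 0],
    [0.2, [0, 0, 0], 0],
    [0.2, [0, 0, 0], 0],
    [0.2, [0, 0, 0], 0],
  ],
)

```text
clock: 11.25
eef_pos: [0.6118, 0.0105, 0.0465]
orientation: [3.141, 0.0, 1.668]
contact_force: [-2.4, 0.3, 5.4]
width: 0.301
gripper_force: 42.2
```

Request:
move_arm(
  steps=[
    [0.36, [0, 0, 0], 0],
    [0.45, [0, 0, 0], 0],
    [0.55, [0, 0, 0], 0],
    [0.55, [0, 0, 0], 0],
    [0.55, [0, 0, -1], 0],
    [0.55, [0, 0, -1.5], 0],
    [0.55, [0, 0, -2], 0],
    [0.55, [0, 0, -2], 0],
    [0.2, [0, 1, 0], 0],
    [0.0, [0, 2, 0], 0],
  ],
)

```text
clock: 12.25
eef_pos: [0.6427, 0.0133, 0.1149]
orientation: [3.137, 0.001, 1.668]
contact_force: [0.4, 0.8, 0.2]
width: 0.217
gripper_force: 0.0
```

Request:
move_arm(
  steps=[
    [0, [0, 2, 0], 0],
    [0, [0, 0, 0], 0],
    [0, [0, 0, 0], 0],
    [0, [0, 0, 1], 0],
    [0, [0, 0, 1], 0],
    [0, [0, 0, 0.8], 0],
    [0, [0, 0, 0], 0],
    [0, [0, -0.5, 0], 0],
    [0, [0, -0.5, 0], 0],
    [0, [0, 0, 0], 0],
  ],
)

```text
clock: 13.25
eef_pos: [0.651, 0.0143, 0.0836]
orientation: [3.141, 0.0, 1.668]
contact_force: [0.4, 0.4, -0.4]
width: 0.002
gripper_force: 0.0
```

```bash
python3 - <<'E'
from h import *
from plant import snapshot
rel([.612,.0108,.084],95.6)
p,d=snapshot("scene"); X=cloud("scene",d); m=masks(p)["red"].copy(); m[:100]=0;m[230:]=0;m[:,:150]=0;m[:,300:]=0
q=X[m&(X[...,2]>.02)&(np.abs(X[...,1])<.15)]; print(len(q),q.min(0),q.max(0),q.mean(0))
E
```

```text
at [0.651  0.0143 0.0836] rpy [1.7998e+02 1.0000e-02 9.5550e+01] w 0.002 F [ 0.4  0.4 -0.4] t 13.25
shift cm [ 0.03 -3.92 -0.04] twist -0.05
253 [ 0.59195474 -0.00284262  0.02009254] [0.62771998 0.09093291 0.12127546] [0.60818807 0.05596975 0.06946148]
```

Request:
move_arm(
  steps=[
    [0, [0, -0.5, 0], 0],
    [0, [0, -0.5, 0], 0],
    [0, [0, -0.4, 0], 0],
    [0, [0, -0.3, 0], 0],
    [0, [0, -0.3, 0], 0],
    [0, [0, -0.3, 0], 0],
    [0, [0, -0.3, 0], 0],
    [0, [0, -0.3, 0], 0],
    [0, [0, 0, 0], 0],
    [0, [0, 0, 0], 0],
  ],
)

```text
clock: 14.3
eef_pos: [0.6224, 0.0116, 0.0827]
orientation: [-3.141, -0.0, 1.668]
contact_force: [0.5, 0.7, 0.3]
width: 0.001
gripper_force: 0.1
```

```bash
cat > look.py <<'E'
from h import *
from plant import snapshot
p,d=snapshot("scene"); X=cloud("scene",d); m=masks(p)["red"].copy(); m[:100]=0;m[230:]=0;m[:,:150]=0;m[:,300:]=0
q=X[m&(X[...,2]>.015)&(np.abs(X[...,1])<.15)]; print(len(q),q.min(0).round(4),q.max(0).round(4),np.percentile(q[:,2],[50,90,98]).round(4))
E
python3 look.py
```

```text
266 [ 0.5754 -0.0536  0.0174] [0.6296 0.0897 0.1111] [0.076  0.0816 0.0849]
```

Leaning but not over yet. Pushing further.

Request:
move_arm(
  steps=[
    [0, [0, -0.3, 0], 0],
    [0, [0, -0.3, 0], 0],
    [0, [0, -0.3, 0], 0],
    [0, [0, -0.3, 0], 0],
    [0, [0, -0.3, 0], 0],
    [0, [0, -0.3, 0], 0],
    [0, [0, 0, 0], 0],
    [0, [0, 0, 0], 0],
    [0, [0, 0, 0], 0],
    [0, [0, 0, 0], 0],
  ],
)

```text
clock: 15.35
eef_pos: [0.6048, 0.0098, 0.0829]
orientation: [3.142, 0.0, 1.668]
contact_force: [0.7, -0.2, 0.3]
width: 0.0
gripper_force: 0.0
```

```bash
python3 look.py
```

```text
312 [ 0.5248 -0.0638  0.0159] [0.6392 0.088  0.1699] [0.036  0.04   0.0435]
```

The lid is lying flat (median z 36 mm). Raise, move aside and measure.

Request:
move_arm(
  steps=[
    [0, [0, 0, -3], 0],
    [0, [0, 0, -4], 0],
    [0.5, [0, 0, -4], 0],
    [1, [-4.5, 0, 0], 0],
    [1, [-4.5, 0, 0], 0],
    [1, [-4.5, 0, 0], 0],
    [1, [-4.5, 0, 0], 0],
    [1, [-2, 0, 0], 0],
    [1, [0, 0, 0], 0],
    [1, [0, 0, 0], 0],
  ],
)

```text
clock: 16.4
eef_pos: [0.624, -0.1888, 0.1927]
orientation: [-3.141, -0.001, 1.667]
contact_force: [-0.1, 0.3, 0.1]
width: 1.001
gripper_force: 0.0
```

```bash
cat > meas.py <<'E'
from h import *
from plant import snapshot
import sys
out=np.zeros((480,800,3),np.uint8)
for k,n in enumerate(("top","scene")):
    p,d=snapshot(n); X=cloud(n,d); c=camera_model(n); W=np.array(c["world_to_cam"]); C=-W[:3,:3].T@W[:3,3]
    m=masks(p)["red"]|(masks(p)["green"]&False)
    near=(np.hypot(X[...,0]-.566,X[...,1]-.006)<.14)&(X[...,2]>.028)&(X[...,2]<.06)
    v,u=np.nonzero(near)
    r=np.stack([(u-c["cx"])/c["fx"],(v-c["cy"])/c["fy"],np.ones(len(u))],-1)@W[:3,:3]
    Q=C+r*((.038-C[2])/r[:,2])[:,None]
    print(n,"lid top",len(Q),rect(Q[:,:2]),"z",np.percentile(X[near][:,2],[10,50,90]).round(4))
    # tub rim band
    t=(np.hypot(X[...,0]-.551,X[...,1]-.302)<.09)&(X[...,2]>.066)&(X[...,2]<.092)
    v,u=np.nonzero(t); r=np.stack([(u-c["cx"])/c["fx"],(v-c["cy"])/c["fy"],np.ones(len(u))],-1)@W[:3,:3]
    Q=C+r*((.078-C[2])/r[:,2])[:,None]; print(n,"rim",len(Q),rect(Q[:,:2]),"z",np.percentile(X[t][:,2],[10,50,90]).round(4))
    g=(masks(p)["green"])&(np.hypot(X[...,0]-.566,X[...,1]-.006)<.14)
    a=p[130:240,170:330] if n=="top" else p[140:280,180:340]
    out[:,k*400:k*400+400]=cv2.resize(a,(400,int(400*a.shape[0]/a.shape[1])),interpolation=2)[:480] if 0 else cv2.copyMakeBorder(cv2.resize(a,(400,int(400*a.shape[0]/a.shape[1])),interpolation=2),0,480-int(400*a.shape[0]/a.shape[1]),0,0,0)
cv2.imwrite("pics/m1.png",out[:,:,::-1])
E
python3 meas.py
```

```text
top lid top 786 (array([611.1,   9.8]), array([156.1, 150. ]), 6.0) z [0.0338 0.0389 0.044 ]
top rim 137 (array([550.2, 300.6]), array([139.6,  54.2]), 23.3) z [0.0693 0.0763 0.082 ]
scene lid top 737 (array([613.4,  16.3]), array([166.1, 154.4]), 5.6) z [0.0337 0.0377 0.0411]
scene rim 209 (array([552.3, 307.8]), array([143.9,  55.3]), 23.0) z [0.0681 0.0752 0.0793]
```

View pics/m1.png

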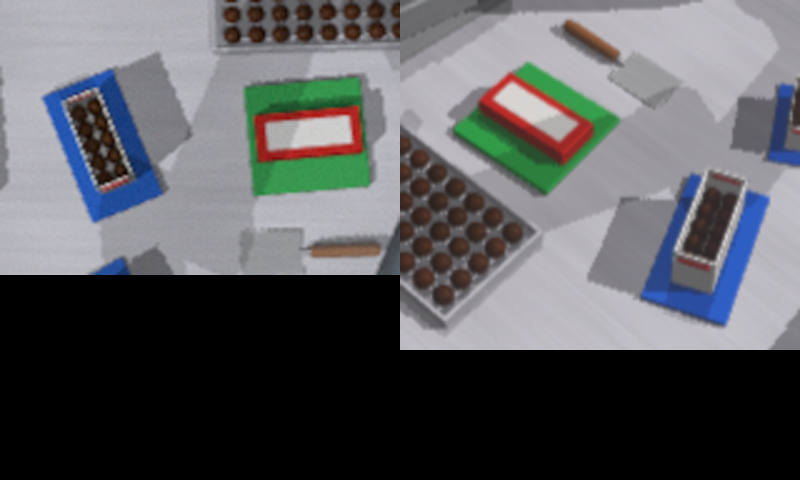

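The lid lies panel up on the board: top view crop (308,133), scene crop (535,120). Next I refine the centres of the lid and the tub rim using rectified intensity profiles.

```bash
cat > prof.py <<'E'
from h import *
from plant import snapshot
def rectify(n,p,c0,yaw,z,L,Wd,st=.0005):
    c=camera_model(n);W=np.array(c["world_to_cam"])
    a=np.arange(-L,L,st);b=np.arange(-Wd,Wd,st);A,B=np.meshgrid(a,b);t=np.radians(yaw)
    P=np.stack([c0[0]+A*np.cos(t)-B*np.sin(t),c0[1]+A*np.sin(t)+B*np.cos(t),np.full_like(A,z)],-1)@W[:3,:3].T+W[:3,3]
    u=c["fx"]*P[...,0]/P[...,2]+c["cx"];v=c["fy"]*P[...,1]/P[...,2]+c["cy"]
    return a,b,cv2.remap(p.astype(np.float32),u.astype(np.float32),v.astype(np.float32),cv2.INTER_LINEAR)
if __name__=="__main__":
    for n in("top","scene"):
        p,d=snapshot(n); np.savez(n+"1.npz",p=p,d=d)
        a,b,I=rectify(n,p,(.551,.302),23.2,.078,.085,.045); g=I.min(-1)
        print(n,"tub across b",[f"{b[i]*1e3:.0f}:{g[i,np.abs(a)<.045].mean():.0f}" for i in range(0,len(b),4)])
        print(n,"tub along a",[f"{a[i]*1e3:.0f}:{g[np.abs(b)<.015,i].mean():.0f}" for i in list(range(10,70,4))+list(range(270,330,4))])
        for s in(-40,-20,0,20,40):
            j=np.abs(a*1e3-s)<8; pr=g[:,j].mean(1); l,r=b<-.015,b>.015; print("  rim peaks at a",s,b[l][pr[l].argmax()]*1e3,b[r][pr[r].argmax()]*1e3)
        a,b,I=rectify(n,p,(.566,.006),95.6,.038,.11,.06); red=I[...,0]-I[...,1]; wh=I[...,1]
        print(n,"lid red across",[f"{b[i]*1e3:.0f}:{red[i,np.abs(a)<.04].mean():.0f}" for i in range(0,len(b),6)])
        print(n,"lid red along",[f"{a[i]*1e3:.0f}:{red[np.abs(b)<.012,i].mean():.0f}" for i in list(range(30,120,6))+list(range(320,420,6))])
        for s in (-50,0,50):
            j=np.abs(a*1e3-s)<6; pr=wh[:,j].mean(1); q=np.abs(b)<.03; th=(pr[q].max()+pr[q].min())/2; k=b[q][pr[q]>th]; print("  inset edges at a",s,k.min()*1e3,k.max()*1e3)
        pr=wh[np.abs(b)<.01].mean(0); q=np.abs(a)<.073; k=a[q][pr[q]>(pr[q].max()+pr[q].min())/2]; print("  inset a",k.min()*1e3,k.max()*1e3)
E
python3 prof.py
```

```text
top tub across b ['-45:26', '-43:26', '-41:25', '-39:25', '-37:25', '-35:26', '-33:26', '-31:29', '-29:45', '-27:88', '-25:122', '-23:124', '-21:93', '-19:48', '-17:25', '-15:19', '-13:18', '-11:19', '-9:22', '-7:31', '-5:47', '-3:67', '-1:77', '1:70', '3:51', '5:32', '7:20', '9:14', '11:13', '13:15', '15:20', '17:29', '19:41', '21:53', '23:80', '25:116', '27:126', '29:110', '31:68', '33:42', '35:37', '37:37', '39:36', '41:36', '43:37']
top tub along a ['-80:35', '-78:43', '-76:59', '-74:77', '-72:71', '-70:73', '-68:99', '-66:121', '-64:117', '-62:68', '-60:27', '-58:21', '-56:21', '-54:23', '-52:26', '50:33', '52:44', '54:58', '56:70', '58:75', '60:80', '62:99', '64:126', '66:141', '68:113', '70:61', '72:35', '74:32', '76:32', '78:32']
  rim peaks at a -40 -23.49999999999998 27.000000000000064
  rim peaks at a -20 -23.49999999999998 27.000000000000064
  rim peaks at a 0 -23.99999999999998 27.000000000000064
  rim peaks at a 20 -24.49999999999998 26.500000000000064
  rim peaks at a 40 -23.99999999999998 26.500000000000064
top lid red across ['-60:-90', '-57:-90', '-54:-91', '-51:-88
[... 2229 characters left out ...]
:3', '18:5', '21:20', '24:60', '27:108', '30:129', '33:100', '36:18', '39:-60', '42:-96', '45:-103', '48:-104', '51:-104', '54:-104', '57:-104']
scene lid red along ['-95:2', '-92:2', '-89:2', '-86:2', '-83:2', '-80:3', '-77:11', '-74:43', '-71:100', '-68:137', '-65:137', '-62:108', '-59:59', '-56:18', '-53:5', '50:3', '53:3', '56:8', '59:27', '62:70', '65:105', '68:115', '71:117', '74:123', '77:126', '80:110', '83:101', '86:85', '89:31', '92:-41', '95:-79', '98:-86']
  inset edges at a -50 -15.99999999999996 25.000000000000078
  inset edges at a 0 -16.499999999999957 24.500000000000078
  inset edges at a 50 -15.99999999999996 24.500000000000078
  inset a -59.49999999999996 60.00000000000015
```

```bash
python3 - <<'E'
from h import *
rel([.5665,.0062,.027],95.6)
E
```

```text
at [ 0.6242 -0.1875  0.1932] rpy [ 1.7999e+02 -2.0000e-02  9.5690e+01] w 0.999 F [-0.  -0.1 -0.4] t 16.6
shift cm [19.84 -3.83 16.62] twist 0.09
```

Request:
move_arm(
  steps=[
    [1, [3, -0.5, 0], 0],
    [1, [4, -0.8, 0], 0],
    [1, [4, -0.8, 0], 0],
    [1, [4, -0.8, 0], 0],
    [1, [3, -0.6, 0], 0],
    [1, [1.84, -0.33, 0], 0.09],
    [1, [0, 0, 3], 0],
    [1, [0, 0, 3], 0],
    [1, [0, 0, 3], 0],
    [1, [0, 0, 1.5], 0],
  ],
)

```text
clock: 17.6
eef_pos: [0.5645, 0.0061, 0.085]
orientation: [-3.137, -0.001, 1.668]
contact_force: [0.1, 0.5, 0.1]
width: 1.002
gripper_force: 0.0
```

Request:
move_arm(
  steps=[
    [1, [0, 0, 1.5], 0],
    [1, [0, 0, 1.5], 0],
    [1, [0, 0, 1.5], 0],
    [1, [0, 0, 1], 0],
    [1, [0, 0, 0.4], 0],
    [1, [0, 0, 0], 0],
    [1, [0, 0, 0], 0],
    [1, [0, 0, 0], 0],
    [1, [0, 0, 0], 0],
    [1, [0, 0, 0], 0],
  ],
)

```text
clock: 18.6
eef_pos: [0.5672, 0.0045, 0.0295]
orientation: [3.141, 0.0, 1.666]
contact_force: [0.3, -0.5, 0.3]
width: 0.999
gripper_force: 0.0
```

```bash
python3 - <<'E'
from h import *
rel([.5665,.0062,.027],95.6)
E
```

```text
at [0.5672 0.0045 0.0295] rpy [1.7994e+02 1.0000e-02 9.5470e+01] w 0.999 F [ 0.3 -0.5  0.3] t 18.6
shift cm [ 0.17 -0.05  0.25] twist -0.13
```

Request:
move_arm(
  steps=[
    [1, [0.17, -0.05, 0.2], -0.13],
    [1, [0, 0, 0], 0],
    [0.92, [0, 0, 0], 0],
    [0.86, [0, 0, 0], 0],
    [0.82, [0, 0, 0], 0],
    [0.79, [0, 0, 0], 0],
    [0.76, [0, 0, 0], 0],
    [0.7, [0, 0, 0], 0],
    [0.65, [0, 0, 0], 0],
    [0.65, [0, 0, 0], 0],
  ],
  grip_force=40,
)

```text
clock: 19.6
eef_pos: [0.5663, 0.0062, 0.0273]
orientation: [3.141, 0.0, 1.668]
contact_force: [1.0, -0.7, 2.9]
width: 0.766
gripper_force: 45.1
```

```bash
cat > p2.py <<'E'
from prof import *
from plant import state
s=state();c0=s["eef_pos"][:2]; yaw=np.degrees(s["orientation"][2]); print(s["eef_pos"],yaw,s["width"],s["contact_force"])
for n in("top","scene"):
    p,d=snapshot(n); a,b,I=rectify(n,p,c0,yaw,.038,.11,.06); wh=I[...,1]; red=I[...,0]-I[...,1]
    for t in (-50,50):
        j=np.abs(a*1e3-t)<6; pr=wh[:,j].mean(1); q=np.abs(b)<.03; th=(pr[q].max()+pr[q].min())/2; k=b[q][pr[q]>th]; print(n,"inset edges at a",t,(k.min()*1e3).round(1),(k.max()*1e3).round(1), pr[q].max())
    pr=wh[np.abs(b)<.01].mean(0); q=(np.abs(a)<.073); k=a[q][pr[q]>(pr[q].max()+pr[q].min())/2]; print("  inset a",k.min()*1e3,k.max()*1e3)
E
python3 p2.py
```

```text
[0.56629253 0.00615157 0.0272688 ] 95.59790520233973 0.7658658192506097 [ 0.99553571 -0.66392074  2.86313786]
top inset edges at a -50 -27.5 29.5 67.38798
top inset edges at a 50 -22.0 19.0 205.39519
  inset a 26.00000000000012 61.00000000000015
scene inset edges at a -50 -16.0 11.5 68.44987
scene inset edges at a 50 -17.5 24.0 217.79236
  inset a -8.999999999999911 61.00000000000015
```

Request:
move_arm(
  steps=[
    [0.65, [0, 0, -0.5], 0],
    [0.65, [0, 0, -2], 0],
    [0.65, [0, 0, -3], 0],
    [0.65, [0, 0, -3], 0],
    [0.65, [0, 0, -3], 0],
    [0.65, [0, 0, -1], 0],
    [0.65, [0, 0, 0], -8.5],
    [0.65, [0, 0, 0], -8.5],
    [0.65, [0, 0, 0], -8.5],
    [0.65, [0, 0, 0], -8.5],
  ],
)

```text
clock: 20.7
eef_pos: [0.5652, 0.0063, 0.1501]
orientation: [-3.14, -0.002, 2.268]
contact_force: [0.2, 0.1, -3.2]
width: 0.763
gripper_force: 45.0
```

Request:
move_arm(
  steps=[
    [0.65, [0, 0, 0], -8.5],
    [0.65, [0, 0, 0], -8.5],
    [0.65, [0, 0, 0], -8.5],
    [0.65, [0, 0, 0], -8.5],
    [0.65, [0, 0, 0], -8.5],
    [0.65, [0, 0, 0], -8.5],
    [0.65, [0, 0, 0], -8.5],
    [0.65, [0, 0, 0], -8.5],
    [0.65, [0, 0, 0], -5.6],
    [0.65, [0, 0, 0], 0],
  ],
)

```text
clock: 21.7
eef_pos: [0.5653, 0.0063, 0.1501]
orientation: [3.14, -0.002, -2.737]
contact_force: [0.5, 0.3, -1.7]
width: 0.764
gripper_force: 45.0
```

```bash
python3 - <<'E'
from h import *
rel([.5495,.3045,.12],203.2)
E
```

```text
at [0.5653 0.0063 0.1501] rpy [ 1.7992e+02 -1.4000e-01 -1.5681e+02] w 0.764 F [ 0.5  0.3 -1.7] t 21.7
shift cm [-10.3   28.03   3.03] twist -0.01
```

Request:
move_arm(
  steps=[
    [0.65, [-0.7, 2, 0], 0],
    [0.65, [-1.1, 3, 0], 0],
    [0.65, [-1.3, 3.5, 0], 0],
    [0.65, [-1.3, 3.5, 0], 0],
    [0.65, [-1.3, 3.5, 0], 0],
    [0.65, [-1.3, 3.5, 0], 0],
    [0.65, [-1.3, 3.5, 0], 0],
    [0.65, [-1, 3, 0], 0],
    [0.65, [-0.6, 1.5, 0], 0],
    [0.65, [-0.4, 1.03, 0], 0],
  ],
)

```text
clock: 22.7
eef_pos: [0.5498, 0.3053, 0.1509]
orientation: [-3.141, -0.002, -2.737]
contact_force: [0.3, -0.5, -0.7]
width: 0.761
gripper_force: 45.1
```

Request:
move_arm(
  steps=[
    [0.65, [0, 0, 1], 0],
    [0.65, [0, 0, 1], 0],
    [0.65, [0, 0, 1], 0],
    [0.65, [0, 0, 0.7], 0],
    [0.65, [0, 0, 0.5], 0],
    [0.65, [0, 0, 0.2], 0],
    [0.65, [0, 0, 0], 0],
    [0.65, [0, 0, 0], 0],
    [0.65, [0, 0, 0], 0],
    [0.65, [0, 0, 0], 0],
  ],
)

```text
clock: 23.7
eef_pos: [0.5507, 0.3046, 0.1085]
orientation: [3.142, 0.001, -2.737]
contact_force: [-0.4, -0.4, -1.8]
width: 0.763
gripper_force: 45.1
```

```bash
cat > p3.py <<'E'
from prof import *
from plant import state
s=state();c0=s["eef_pos"][:2]; yaw=np.degrees(s["orientation"][2])+180; zt=s["eef_pos"][2]+.0107; print(np.round(s["eef_pos"],4),yaw,s["width"],np.round(s["contact_force"],1),"lid top",zt)
def cr(x,v,sel,rising):
    "half-height crossing inside window"
    q=(x>=sel[0])&(x<=sel[1]);X,V=x[q],v[q];h=(V.max()+V.min())/2;k=np.nonzero(np.diff((V>h).astype(int)))[0];return [float(np.round(X[i],1)) for i in k]
tiles=[]
for n in("top","scene"):
    p,d=snapshot(n); a,b,I=rectify(n,p,c0,yaw,zt,.11,.06); a,b=a*1e3,b*1e3; wh=I[...,1]
    for t in (-52,-46,46,52): print(n,"inset b-edges at a",t,cr(b,wh[:,np.abs(a-t)<4].mean(1),(-30,30),1))
    for t in (-12,0,12): print(n," inset a-ends at b",t,cr(a,wh[np.abs(b-t)<4].mean(0),(-74,-46),1),cr(a,wh[np.abs(b-t)<4].mean(0),(46,74),1))
    tiles.append(cv2.resize(I,(660,260)))
cv2.imwrite("pics/p3.png",np.vstack(tiles)[:,:,::-1])
E
python3 p3.py
```

```text
[0.5507 0.3046 0.1085] 23.205779457694263 0.763078988349643 [-0.4 -0.4 -1.8] lid top 0.11920783743275593
top inset b-edges at a -52 [-17.5]
top inset b-edges at a -46 [-15.5]
top inset b-edges at a 46 [-28.0, -6.0, 15.0]
top inset b-edges at a 52 [-28.0, -5.5, 3.5]
top  inset a-ends at b -12 [-53.0] [54.0]
top  inset a-ends at b 0 [-70.5, -65.5, -56.5] [48.5, 71.5]
top  inset a-ends at b 12 [-51.0] [46.5, 71.5]
scene inset b-edges at a -52 [4.0, 11.5, 27.5]
scene inset b-edges at a -46 [2.5, 10.5, 29.0]
scene inset b-edges at a 46 [-20.5, 20.0]
scene inset b-edges at a 52 [-20.0, 20.0]
scene  inset a-ends at b -12 [-69.0, -62.5, -58.5, -50.0] [55.5]
scene  inset a-ends at b 0 [-69.5, -66.5, -60.0] [56.0]
scene  inset a-ends at b 12 [-55.5] [55.5][ WARN:0@1.421] global loadsave.cpp:1063 imwrite_ Unsupported depth image for selected encoder is fallbacked to CV_8U.
```

View pics/p3.png

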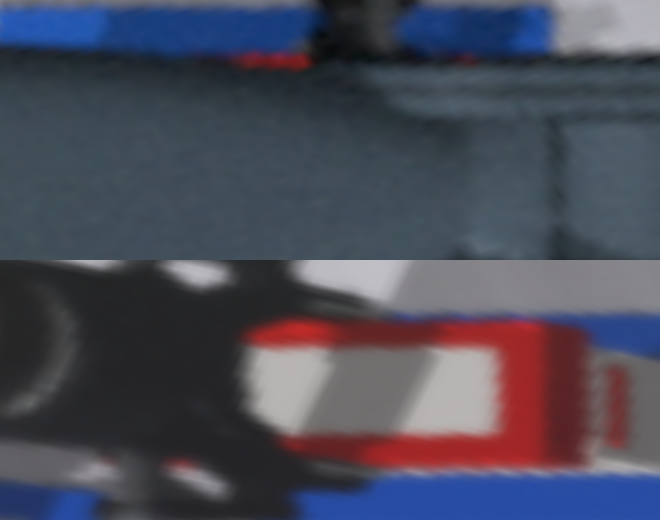

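The scene strip (bottom) shows the lid over the tub, with red rim tab at (620,405). The top view is blocked by the arm. The combined estimate puts the lid within about 1 mm of centre, so I'm lowering and watching the force.

Request:
move_arm(
  steps=[
    [0.65, [0, 0, 0.5], 0],
    [0.65, [0, 0, 0.5], 0],
    [0.65, [0, 0, 0.3], 0],
    [0.65, [0, 0, 0.2], 0],
    [0.65, [0, 0, 0.1], 0],
    [0.65, [0, 0, 0.1], 0],
    [0.65, [0, 0, 0.1], 0],
    [0.65, [0, 0, 0], 0],
    [0.65, [0, 0, 0], 0],
    [0.65, [0, 0, 0], 0],
  ],
)

```text
clock: 24.8
eef_pos: [0.5504, 0.3045, 0.0901]
orientation: [3.142, 0.0, -2.737]
contact_force: [-0.4, 0.6, -1.4]
width: 0.76
gripper_force: 45.1
```

It's in the groove with no contact force. Continue down.

Request:
move_arm(
  steps=[
    [0.65, [0, 0, 0.1], 0],
    [0.65, [0, 0, 0.1], 0],
    [0.65, [0, 0, 0.1], 0],
    [0.65, [0, 0, 0.1], 0],
    [0.65, [0, 0, 0.1], 0],
    [0.65, [0, 0, 0.1], 0],
    [0.65, [0, 0, 0], 0],
    [0.65, [0, 0, 0], 0],
    [0.65, [0, 0, 0], 0],
    [0.65, [0, 0, 0], 0],
  ],
)

```text
clock: 25.8
eef_pos: [0.5504, 0.3044, 0.084]
orientation: [-3.142, 0.0, -2.737]
contact_force: [-0.4, 0.7, -1.1]
width: 0.761
gripper_force: 45.1
```

Request:
move_arm(
  steps=[
    [0.65, [0, 0, 0.1], 0],
    [0.65, [0, 0, 0.1], 0],
    [0.65, [0, 0, 0.1], 0],
    [0.65, [0, 0, 0], 0],
    [0.65, [0, 0, 0], 0],
    [0.65, [0, 0, 0], 0],
    [0.65, [0, 0, 0], 0],
    [0.65, [0, 0, 0], 0],
    [0.65, [0, 0, 0], 0],
    [0.65, [0, 0, 0], 0],
  ],
)

```text
clock: 26.8
eef_pos: [0.5503, 0.3044, 0.0805]
orientation: [3.142, -0.0, -2.737]
contact_force: [1.1, 1.3, 1.1]
width: 0.76
gripper_force: 45.5
```

Request:
move_arm(
  steps=[
    [0.65, [0, 0, 0.1], 0],
    [0.65, [0, 0, 0.1], 0],
    [0.65, [0, 0, 0.1], 0],
    [0.65, [0, 0, 0.1], 0],
    [0.65, [0, 0, 0], 0],
    [0.65, [0, 0, 0], 0],
    [0.65, [0, 0, 0], 0],
    [0.65, [0, 0, 0], 0],
    [0.65, [0, 0, 0], 0],
    [0.65, [0, 0, 0], 0],
  ],
  grip_force=60,
)

```text
clock: 27.8
eef_pos: [0.5501, 0.3043, 0.0768]
orientation: [-3.142, -0.001, -2.737]
contact_force: [2.7, 0.8, -5.3]
width: 0.755
gripper_force: 71.4
```

Request:
move_arm(
  steps=[
    [0.65, [0, 0, 0.1], 0],
    [0.65, [0, 0, 0.1], 0],
    [0.65, [0, 0, 0.1], 0],
    [0.65, [0, 0, 0.05], 0],
    [0.65, [0, 0, 0], 0],
    [0.65, [0, 0, 0], 0],
    [0.65, [0, 0, 0], 0],
    [0.65, [0, 0, 0], 0],
    [0.65, [0, 0, 0], 0],
    [0.65, [0, 0, 0], 0],
  ],
)

```text
clock: 28.8
eef_pos: [0.5506, 0.3045, 0.0737]
orientation: [3.142, 0.001, -2.737]
contact_force: [3.4, 0.3, -0.7]
width: 0.756
gripper_force: 71.5
```

Request:
move_arm(
  steps=[
    [0.65, [0, 0, 0.05], 0],
    [0.65, [0, 0, 0.05], 0],
    [0.65, [0, 0, 0.05], 0],
    [0.65, [0, 0, 0], 0],
    [0.65, [0, 0, 0], 0],
    [0.65, [0, 0, 0], 0],
    [0.65, [0, 0, 0], 0],
    [0.65, [0, 0, 0], 0],
    [0.65, [0, 0, 0], 0],
    [0.65, [0, 0, 0], 0],
  ],
)

```text
clock: 29.8
eef_pos: [0.5505, 0.3045, 0.0734]
orientation: [-3.141, 0.001, -2.737]
contact_force: [0.4, 0.9, 6.2]
width: 0.756
gripper_force: 72.5
```

Request:
move_arm(
  steps=[
    [0.65, [0, 0, 0.05], 0],
    [0.65, [0, 0, 0.05], 0],
    [0.65, [0, 0, 0.05], 0],
    [0.65, [0, 0, 0], 0],
    [0.65, [0, 0, 0], 0],
    [0.65, [0, 0, -0.1], 0],
    [0.65, [0, 0, -0.1], 0],
    [0.65, [0, 0, -0.05], 0],
    [0.65, [0, 0, 0], 0],
    [0.65, [0, 0, 0], 0],
  ],
)

```text
clock: 30.8
eef_pos: [0.5505, 0.3045, 0.0734]
orientation: [-3.142, 0.001, -2.737]
contact_force: [1.1, 1.9, 5.6]
width: 0.76
gripper_force: 72.4
```

Request:
move_arm(
  steps=[
    [0.8, [0, 0, 0], 0],
    [0.85, [0, 0, 0], 0],
    [0.95, [0, 0, 0], 0],
    [1, [0, 0, 0], 0],
    [1, [0, 0, 0], 0],
    [1, [0, 0, -1], 0],
    [1, [0, 0, -2], 0],
    [1, [0, 0, -3], 0],
    [0.5, [0, 0, -2], 0],
    [0, [0, 0, 0], 0],
  ],
)

```text
clock: 31.8
eef_pos: [0.5529, 0.3055, 0.1586]
orientation: [-3.142, 0.009, -2.737]
contact_force: [1.0, -0.5, -0.3]
width: 0.691
gripper_force: 0.0
```

```bash
python3 - <<'E'
from h import *
rel([.5506,.3041,.110],203.2)
from plant import snapshot
p,d=snapshot("scene"); X=cloud("scene",d); m=masks(p)["red"]&(np.hypot(X[...,0]-.551,X[...,1]-.304)<.09)&(X[...,2]>.07)
print(m.sum(),np.percentile(X[m][:,2],[10,50,90]).round(4))
a,b=np.radians(23.2),0
q=X[m]-[.5506,.3041,0]; s=q[:,0]*np.cos(a)+q[:,1]*np.sin(a)
for l,h in((-.08,-.05),(-.05,0),(0,.05),(.05,.08)):
    k=(s>l)&(s<h); print(l,k.sum(),np.median(q[k,2]) if k.any() else None)
E
```

```text
at [0.5529 0.3055 0.1586] rpy [-180.      0.52 -156.8 ] w 0.691 F [ 1.  -0.5 -0.3] t 31.8
shift cm [ 0.31 -0.04  4.86] twist -0.0
371 [0.0802 0.0832 0.0861]
-0.08 44 0.08341460733066164
-0.05 85 0.0833629810518727
0 106 0.08329850005887354
0.05 136 0.0829699728368008
```

Lid top reads 83–84 mm, level end to end (home = 84 mm). The force also dipped as it snapped and then rose at the home stop. Backing away for one final look.

Request:
move_arm(
  steps=[
    [0.3, [0, 0, -3], 0],
    [0.3, [0, 0, -3], 0],
    [0.3, [0, -4, 0], 0],
    [0.3, [0, -4, 0], 0],
    [0.3, [0, -4, 0], 0],
    [0.3, [0, -4, 0], 0],
    [0.3, [0, -3, 0], 0],
    [0.3, [0, 0, 0], 0],
    [0.3, [0, 0, 0], 0],
    [0.3, [0, 0, 0], 0],
  ],
)

```text
clock: 32.85
eef_pos: [0.6245, 0.1305, 0.212]
orientation: [3.141, -0.002, -2.736]
contact_force: [0.4, -0.3, 1.1]
width: 0.302
gripper_force: 0.0
```

```bash
python3 - <<'E'
from h import *
from plant import snapshot
p,d=snapshot("scene"); cv2.imwrite("pics/end.png",cv2.resize(p[90:290,110:350],None,fx=3,fy=3,interpolation=2)[:,:,::-1])
X=cloud("scene",d); t=np.radians(23.2);q=X-[.5506,.3041,0];a=q[...,0]*np.cos(t)+q[...,1]*np.sin(t);b=-q[...,0]*np.sin(t)+q[...,1]*np.cos(t)
for A in(-.06,-.03,0,.03,.06): print([round(float(np.median(X[(abs(a-A)<.012)&(abs(b-B)<.008)&(X[...,2]>.07)][:,2])),4) for B in(-.022,0,.022)])
E
```

```text
[0.0841, 0.084, 0.0836]
[0.0835, 0.0858, 0.0844]
[0.0839, 0.085, 0.0834]
[0.0842, 0.0837, 0.0844]
[0.0832, 0.0838, 0.0826]
```

View pics/end.png

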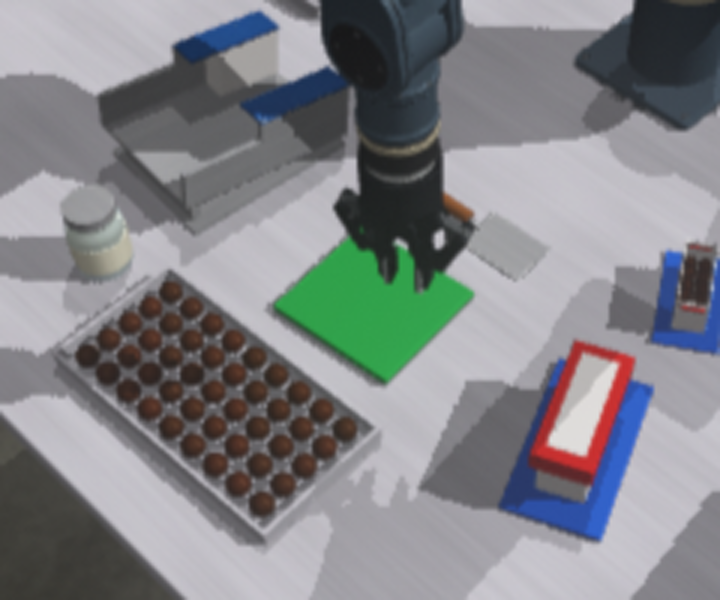

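The lid is level at 84 mm on the middle tub (crop (585,410)). The tray, jar and spatula look undisturbed, and the arm is clear.

```bash
python3 -c "
from plant import finish_job
print(finish_job())"
```

```text
the job is handed in; nothing more can be done
None
```

The job is handed in at about 33 s of the 72 s allowed: I worked the lid clear of the lips by gripping it and sliding it up the chute, laid it panel up on the board and let go, then picked it up flat and snapped it onto the middle tub, where its top measured level at about 84 mm, the fully-home height.

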